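Finish the slat bundle and hold it under the press

ROBOT

A 6-joint arm with a two-finger parallel gripper is mounted at the origin on the work surface. World frame = base frame: x ahead of the robot, y to its left, z up, the work surface at z = 0. Lengths are in m, angles in rad, forces in N, time in s.
With the tool pointing down it reaches from about 0.275 to 0.85 m from the base axis. Payload 5.2 kg.
Tool frame: the origin (TCP) lies at the very end of the fingers, on their centre line; the grasp point (between the pads) lies robot.tcp_to_grasp behind it (robot.tcp_to_grasp is the distance from the TCP to the grasp point, in m); z points along the fingers, y is the line along which they close (so a half turn about z gives the same grasp; the last joint's range is limited). The gripper opens to 85 mm and grips with 20 to 120 N. Pads are 22 mm wide; open, the fingers measure 114 mm over their backs; the gripper's body (76 mm by 85 mm) begins 54 mm behind the grasp point. The pads swing forward as they close: fully open they stand 13 mm farther back than shut.
Start: joints at [-1.496, 0.259, 1.535, -0, 1.348, -0.203], TCP at [0.151, -0.529, 0.231] pointing down, gripper open.
Joint ranges: [-3.14, 3.14], [-0.91, 2.08], [0.19, 2.58], [-1.22, 4.36], [0.22, 2.71], [-3.12, 3.12]. Speed limits (rad/s): [2.57, 2.57, 3.14, 3.14, 3.14, 3.14].

INTERFACE

Orientations are given as a unit quaternion [w, x, y, z].
In Python, from rig import robot, eoat, kin, telemetry, imaging gives the robot as it stands. Calls block until the motion is done:
- robot.movep(position, orientation): joint-space move of the TCP to a pose.
- robot.servo_line(position, orientation=None, v=0.15, force_limit=None): straight line of the TCP; orientation=None keeps the orientation; v is the mean speed in m/s. With force_limit (N) it stops when the force on the tool has changed by that much, and returns True; else False.
- robot.move_joints(angles): joint-space move.
- eoat.command_gripper(opening): finger opening in m; the grip force is fixed at half the most; returns when the fingers have stopped.
- robot.sleep(seconds).
- kin.inverse_kinematics(position, orientation): joint angles nearest the present ones, or None.
- telemetry.sense(): the state.
- imaging.read_camera(name): name is "scene" or "top" or "wrist"; returns a dict with "color" (420x560x3 uint8, blue, green, red), "intrinsics" (3x3 intrinsics, pixels), "extrinsics" (4x4, takes a point from camera to world coordinates); the wrist camera has in their place "T_tool_cam" (4x4, takes a point from camera to tool coordinates, whose origin is the TCP and whose axes are the flange's). Camera axes: x right, y down, z forward; pixel columns grow to the right and rows downward; lengths in m; the calibration is good to about 2 mm. A picture is of the moment at which its call begins: read the wrist's pose just before it. There is no depth.
A pose or a line that the arm cannot do raises robot.PlanningError and nothing moves.
- robot.finish_job(): hands the job in; it is judged then, once.
The state is a dict: "time": time; "qpos": joint angles; "dq": joint speeds; "joint_torque": joint torques, N m; "tool_pos": TCP position; "ee_rot": TCP orientation; "wrist_force": force on the tool from outside, world axes, zero at the start; "torque": the same for the moment, N m; "opening": finger opening in m; "grasp_force": force on a finger pad.
Only numpy, scipy, OpenCV 4.12 (cv2) and the standard library are available. Lean on these libraries where they do the work, as an engineer would, in place of code of your own. Each camera call takes 0.05 s, during which the arm holds its last target. There are 200 camera calls.

TASK

Lay the two loose brown slats that lie on the table flat on the tower in the bundling press as its third layer: crosswise on the pale slats, each straight above a brown slat of the bottom layer and let go there. Then bring the red handle over and down until the press arm is level, with its press bar bearing on both new slats, and finish while still holding it there: the arm springs up if let go, and the program ends with the hand on the handle. Keep the tower standing as it is and leave the other goods alone.

Things in the scene. Friction and masses are not known exactly. Their poses are not given: they have to be found in the camera images.
- press: Bundling press, fixed: grey bed plate 320 x 150 x 10 mm (x -100..220, y -75..75 in its frame), two green hinge cheeks 104 mm high at its far end, green arm 18 x 14 mm with red T-handle, standing up at the start. Origin: at table height under the tower's centre; x towards the hinge (away from the robot), y left, z up.
- third_layer (a point): Fixed point of the press at its x 0, y 0, z 34 mm: centre of the top of the two-layer tower on the bed, where the undersides of the new slats go. Undersides in the press frame: layer 1 z 10 mm, layer 2 z 22, layer 3 z 34; the finished tower's top is at z 46.
- press_hinge (a point): On the arm's hinge axis, which is parallel to the press's y, at x 170, z 80 mm in the press frame.
- press_arm (a joint): Arm angle, rad: 0 = standing up as at the start (85 deg above level, leaning slightly to the robot); grows as the handle comes over towards the robot and down; 1.484 = level; stop at 1.554. A return spring always drives it back to 0: about 2 N at the handle when up, about 6 N when level on the finished tower.
- press_bar (a joint): Black rubber press bar sprung under the arm, 170 mm from the hinge; 120 (along press y) x 30 x 14 mm. Value: how far it is pushed in towards the arm, m: 0 free, 0.016 fully in. Arm level, bar free: underside at press z 39 mm, so the 46 mm tower pushes it in 7 mm. Spring: 1.8 N + 0.6 N per mm.
- handle_mid (a point): Middle of the red T-handle: round bar along the press's y, 150 mm long, red grips of 20 mm diameter from 16 to 74 mm either side; the arm joins at the middle, 250 mm from the hinge axis. Arm up: x 148 mm, z 329 mm in the press frame; level: x -80, z 80.
- grip_left (a point): On the handle's axis, 45 mm to the +y side of its middle, centre of the left red grip: a place to pinch from above with the fingers closing across the bar, beside the arm.
- grip_right (a point): The same, 45 mm to the -y side, centre of the right red grip.
- slat_a: Loose orange-brown (cedar) slat lying flat on the table beside the press, 120 x 24 x 12 mm, 20 to 35 g; origin: centre of underside; x along its length, y across its width, z up
- slat_b: The other loose orange-brown slat, likewise, 120 x 24 x 12 mm, 20 to 35 g; origin: centre of underside; x along its length, y across its width, z up
- low_left: Brown slat of the bottom layer, lies along the press's x, centred at about y +36 mm in the press frame. 120 x 24 x 12 mm, 20 to 35 g; origin: centre of underside; x along its length, y across its width, z up
- low_right: Brown slat of the bottom layer, along the press's x, at about y -36 mm. 120 x 24 x 12 mm, 20 to 35 g; origin: centre of underside; x along its length, y across its width, z up
- mid_near: Pale slat of the second layer, across (along the press's y), at about x -36 mm, underside at z 22 mm. 120 x 24 x 12 mm, 20 to 35 g; origin: centre of underside; x along its length, y across its width, z up
- mid_far: Pale slat of the second layer, across, at about x +36 mm. 120 x 24 x 12 mm, 20 to 35 g; origin: centre of underside; x along its length, y across its width, z up
- candle_tin: Bystander: brass candle tin with dark lid, diameter 68, height 58 (mm); origin: centre of underside.
- bowl: Bystander: orange plastic bowl, rim diameter 90, height 45 (mm); origin: centre of underside.
- sweet_jar: Bystander: clear steel-lidded jar of yellow sweets, diameter 90, height 130 (mm); origin: centre of underside.
- gift_box: Bystander: blue lidded gift box 104 x 79 x 52 (mm); origin: centre of underside.
- ribbon_reel: Bystander: red reel lying flat, diameter 70, height 30 (mm); origin: centre of underside.
- silver_cup: Bystander: steel cup, rim diameter 68, height 80 (mm); origin: centre of underside.

How it is judged:
By the outcome, as a careful person would: the job done as asked, in the order asked, and still so for the second after the job is handed in, while the arm keeps its last pose, push and grip.
It also fails if it takes over 72 s, if anything falls off the work surface, if the arm or the gripper's body presses on something with over 40 N, if the wrist force passes 120 N, or if a joint passes its speed limit or range.

## Working session

There is one attempt and no reset: what is moved stays moved. The work goes in short steps, each a Python script; the robot and the scene stay as the last script left them, time stands still between calls to the robot, and variables do not carry over. Pictures are saved under pics/ and viewed, at most 10 in all, crops included, and the job is handed in when it is done.

```bash
mkdir -p pics; ls; python3 - <<'E'
from rig import robot, eoat, kin, telemetry, imaging
import cv2, numpy as np
np.set_printoptions(precision=4,suppress=True)
for n in ("scene","top"):
    c=imaging.read_camera(n); cv2.imwrite(f"pics/{n}0.png",c["color"]); print(n,c["intrinsics"],c["extrinsics"])
c=imaging.read_camera("wrist");print(c["T_tool_cam"],c["intrinsics"])
s=telemetry.sense();print(s, robot.tcp_to_grasp)
E
```

```text
pics
scene [[493.2268   0.     288.388 ]
 [  0.     493.2268 211.6521]
 [  0.       0.       1.    ]] [[ 0.6843  0.5333 -0.4972  1.3208]
 [ 0.7292 -0.5039  0.463  -0.6549]
 [-0.0036 -0.6794 -0.7337  1.247 ]
 [ 0.      0.      0.      1.    ]]
top [[458.3763   0.     288.177 ]
 [  0.     458.3763 201.0028]
 [  0.       0.       1.    ]] [[ 0.0232 -0.9886  0.1489  0.3939]
 [-0.9997 -0.0217  0.0116 -0.0212]
 [-0.0083 -0.1491 -0.9888  1.4765]
 [ 0.      0.      0.      1.    ]]
[[ 0.0009 -0.9623 -0.272   0.0691]
 [ 1.      0.0009  0.0001  0.0004]
 [ 0.0002 -0.272   0.9623 -0.1422]
 [ 0.      0.      0.      1.    ]] [[307.1196   0.     279.593 ]
 [  0.     307.1196 210.8604]
 [  0.       0.       1.    ]]
{'time': 0.15, 'qpos': array([-1.4958,  0.2592,  1.5359,  0.    ,  1.348 , -0.2028]), 'dq': array([ 0.0029, -0.0013, -0.0016,  0.0004,  0.0003,  0.0015]), 'joint_torque': array([  0.0004, -44.6391, -29.0818,  -0.0003,   0.0083,  -0.    ]), 'tool_pos': array([ 0.1508, -0.5285,  0.2306]), 'ee_rot': array([-0.0007,  0.9904,  0.1384,  0.0001]), 'wrist_force': array([-0.3595,  0.4147, -0.1896]), 'torque': array([-0.0187, -0.0116, -0.0532]), 'grasp_force': 0.0, 'opening': 0.08553410369277316} 0.0187
```

View pics/top0.png

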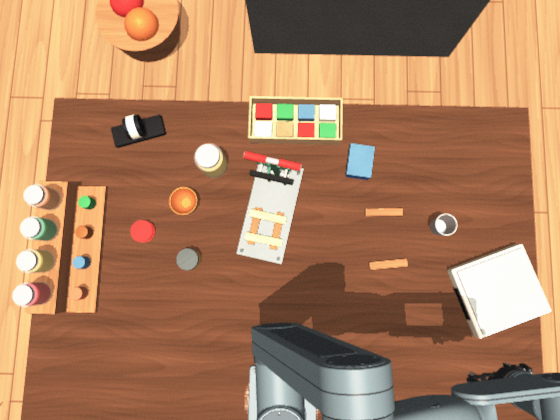

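View pics/scene0.png

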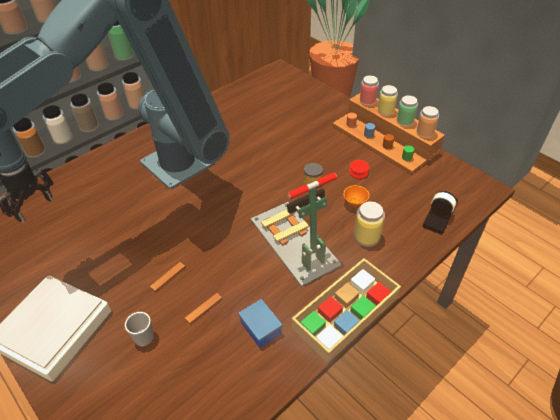

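The top view shows the two loose slats at about (384,212) and (388,264). The press bed is centred near (270,215), with its pale slats at (267,215) and (264,240), and its x axis points up and slightly right. The handle is up, at about (272,160).

```bash
cat > h.py <<'E'
from rig import robot, eoat, kin, telemetry, imaging
import cv2, numpy as np
from scipy.spatial.transform import Rotation as R
np.set_printoptions(precision=4,suppress=True)
def wpose():
    s=telemetry.sense(); q=s["ee_rot"]; T=np.eye(4); T[:3,:3]=R.from_quat([q[1],q[2],q[3],q[0]]).as_matrix(); T[:3,3]=s["tool_pos"]; return T
def grab(n):
    T=wpose(); c=imaging.read_camera(n)
    E=c["extrinsics"] if n!="wrist" else T@c["T_tool_cam"]
    return c["color"],c["intrinsics"],E
def toplane(px,K,E,z):
    px=np.atleast_2d(px).astype(float)
    d=(np.c_[px,np.ones(len(px))]@np.linalg.inv(K).T)@E[:3,:3].T
    return (E[:3,3]+d*((z-E[2,3])/d[:,2])[:,None])[:,:2]
def proj(p,K,E):
    v=(np.atleast_2d(p)-E[:3,3])@E[:3,:3]@K.T
    return v[:,:2]/v[:,2:]
def blobs(mask,K,E,z,amin):
    """rectangles on plane z: centre, long axis angle, length, width"""
    out=[]
    for c in cv2.findContours(mask.astype(np.uint8),cv2.RETR_EXTERNAL,cv2.CHAIN_APPROX_NONE)[0]:
        if cv2.contourArea(c)<amin: continue
        w=toplane(c[:,0],K,E,z); (x,y),(a,b),t=cv2.minAreaRect((w*1000).astype(np.float32))
        if a<b: a,b,t=b,a,t+90
        out.append((x/1000,y/1000,(t+90)%180-90,a,b,c[:,0].mean(0).round()))
    return out
def down(yaw): # tool down; closing axis (tool y) at angle yaw+90.. tool x at yaw
    q=(R.from_euler('z',yaw)*R.from_euler('x',np.pi)).as_quat(); return [q[3],*q[:3]]
E
python3 - <<'E'
from h import *
im,K,E=grab("top"); hsv=cv2.cvtColor(im,cv2.COLOR_BGR2HSV)
for p in [(384,212),(388,264),(267,215),(264,240),(250,235),(262,254),(280,195)]: print(p,hsv[p[1],p[0]])
H,S,V=[hsv[...,i].astype(int) for i in range(3)]
roi=np.zeros(H.shape,bool); roi[190:290,350:430]=1
for b in blobs(roi&(H<20)&(S>140)&(V>150),K,E,.012,40): print("slat",b)
roi[:]=0; roi[150:275,225:315]=1
for b in blobs(roi&(H>15)&(H<35)&(S>50)&(S<150)&(V>190),K,E,.034,40): print("pale",b)
for b in blobs(roi&(S<45)&(V>90),K,E,.010,200): print("bed",b)
cv2.imwrite("pics/crop.png",cv2.resize(im[140:280,220:430],None,fx=3.8,fy=3.8,interpolation=cv2.INTER_CUBIC))
E
```

```text
(384, 212) [ 16 131 251]
(388, 264) [ 16 129 251]
(267, 215) [ 29  52 253]
(264, 240) [ 29  40 254]
(250, 235) [ 30  41 253]
(262, 254) [ 30  11 241]
(280, 195) [ 30  12 241]
slat (0.3444798583984375, -0.2637783203125, 85.40603637695312, 94.19347381591797, 11.661140441894531, array([369., 288.]))
slat (0.3857671203613281, -0.3292204284667969, 82.95555877685547, 252.04220581054688, 73.38328552246094, array([394., 276.]))
slat (0.4832332763671875, -0.32972088623046875, -89.8236816227436, 251.5560302734375, 79.3958969116211, array([390., 243.]))
slat (0.58932763671875, -0.3305556945800781, -87.92328095436096, 256.0669250488281, 61.82741928100586, array([390., 211.]))
slat (0.650092529296875, -0.36675396728515625, -88.75605833530426, 184.0900115966797, 16.390037536621094, array([401., 191.]))
bed (0.5829144287109375, 0.0537874755859375, -11.666633605957031, 318.40081787109375, 149.2338104248047, array([273., 210.]))
```

View pics/crop.png

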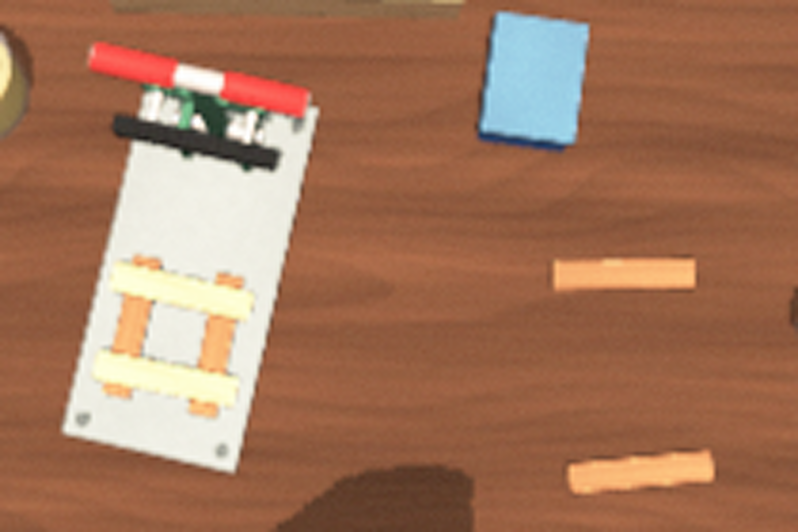

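The crop shows the bed clean: brown slats run along the press, pale ones across, and the loose slats stand well clear. The bed fit (318x149) gives press yaw −11.7° and origin ≈ (0.524, 0.066). Next I'll look from close by at the slats and the tower.

```bash
python3 - <<'E'
from h import *
im,K,E=grab("top"); hsv=cv2.cvtColor(im,cv2.COLOR_BGR2HSV)
H,S,V=[hsv[...,i].astype(int) for i in range(3)]
roi=np.zeros(H.shape,bool); roi[190:290,350:430]=1
sl=[b for b in blobs(roi&(H<24)&(V>215),K,E,.012,40)]
for b in sl: print("slat",b)
yaw=np.radians(-11.67)
for b in sl[:2]:
    for k in (0,180): 
        y=np.radians(b[2]+k); print(k,kin.inverse_kinematics([b[0],b[1],.2],down(y)))
for k in (0,180): print("tower",k,kin.inverse_kinematics([.524,.066,.2],down(yaw+np.radians(k))))
c,s=np.cos(yaw),np.sin(yaw)
P=lambda x,y,z:[.524+c*x-s*y,.066+s*x+c*y,z]
for sd in (.045,-.045):
  for k in (90,-90): print("handle",sd,k,[kin.inverse_kinematics(P(x,sd,z-robot.tcp_to_grasp),down(yaw+np.radians(k))) for x,z in ((.148,.45),(.148,.329),(-.08,.08))])
E
```

```text
slat (0.42079367065429685, -0.3251851806640625, -83.29844236373901, 118.52433013916016, 24.71420669555664, array([388., 264.]))
slat (0.5869706420898437, -0.3127626953125, -88.7296770811081, 116.08686065673828, 22.678680419921875, array([384., 212.]))
0 [-0.8678  0.2495  1.6263 -0.      1.2657  2.1568]
180 [-0.8678  0.2495  1.6263  0.      1.2657 -0.9848]
0 [-0.6569  0.4851  1.2774 -0.      1.3791  2.4625]
180 [-0.6569  0.4851  1.2774  0.      1.3791 -0.6791]
tower 0 [-0.0861  0.2431  1.6349 -0.      1.2636  1.6884]
tower 180 [-0.0861  0.2431  1.6349  0.      1.2636 -1.4532]
handle 0.045 90 [array([-0.0454,  0.495 ,  0.7161, -0.    ,  1.9305,  0.1583]), array([-0.0454,  0.4758,  1.0296, -0.    ,  1.6362,  0.1583]), array([ 0.0338,  0.3144,  1.9358, -0.    ,  0.8915,  0.2375])]
handle 0.045 -90 [array([-0.0454,  0.495 ,  0.7161,  0.    ,  1.9305, -2.9833]), array([-0.0454,  0.4758,  1.0296,  0.    ,  1.6362, -2.9833]), array([ 0.0338,  0.3144,  1.9358, -0.    ,  0.8915, -2.9041])]
handle -0.045 90 [array([-0.1808,  0.4407,  0.8015, -0.    ,  1.8994,  0.0228]), array([-0.1808,  0.4295,  1.1011, -0.    ,  1.6109,  0.0228]), array([-0.1685,  0.2632,  2.0139, -0.    ,  0.8646,  0.0351])]
handle -0.045 -90 [None, None, array([-0.1685,  0.2632,  2.0139, -0.    ,  0.8646, -3.1065])]
```

```bash
python3 - <<'E'
from h import *
yaw=np.radians(-11.67)
robot.movep([.524,.066,.26],down(yaw+np.pi)); robot.sleep(.2)
im,K,E=grab("wrist"); np.savez("tower.npz",im=im,K=K,E=E); cv2.imwrite("pics/tower.png",im)
print(telemetry.sense()["time"])
robot.movep([.421,-.325,.16],down(np.radians(96.7))); robot.sleep(.2)
im,K,E=grab("wrist"); np.savez("slat1.npz",im=im,K=K,E=E); cv2.imwrite("pics/slat1.png",im)
hsv=cv2.cvtColor(im,cv2.COLOR_BGR2HSV); H,S,V=[hsv[...,i].astype(int) for i in range(3)]
for b in blobs((H<24)&(V>215)&(S>80),K,E,.012,400): print("slat",b)
d=np.load("tower.npz"); im,K,E=d["im"],d["K"],d["E"]
hsv=cv2.cvtColor(im,cv2.COLOR_BGR2HSV); H,S,V=[hsv[...,i].astype(int) for i in range(3)]
for b in blobs((H>20)&(H<35)&(S>25)&(S<120)&(V>200),K,E,.034,400): print("pale",b)
for b in blobs((H<22)&(V>190)&(S>80),K,E,.022,100): print("low",b)
for b in blobs((S<22)&(V>150),K,E,.01,2000): print("bed",b)
t=telemetry.sense(); print(t["time"])
E
python3 -c "
import cv2,numpy as np
cv2.imwrite('pics/both.png',cv2.resize(np.hstack([cv2.imread('pics/tower.png'),cv2.imread('pics/slat1.png')]),(800,300)))"
```

```text
2.9917
slat (0.6746813354492187, -0.5428331909179688, 6.870373725891113, 69.26470947265625, 58.32367706298828, array([465., 405.]))
slat (0.70507080078125, -0.38336871337890627, -69.25308036804199, 179.81109619140625, 39.148746490478516, array([547., 277.]))
slat (0.4352900390625, -0.2594402160644531, -83.42248392105103, 51.35812759399414, 23.0336856842041, array([307., 129.]))
slat (0.4729423522949219, -0.2602220153808594, -54.15322494506836, 85.78130340576172, 68.62310791015625, array([350., 130.]))
slat (0.5962387084960937, -0.28411825561523435, -73.68878173828125, 329.0564880371094, 176.39166259765625, array([474., 141.]))
slat (0.32604006958007814, -0.34423892211914064, 4.680902481079102, 421.8002624511719, 352.54168701171875, array([155., 212.]))
pale (0.5621259155273437, 0.060940349578857425, 78.3137435913086, 119.06709289550781, 23.37752914428711, array([283., 214.]))
pale (0.48995745849609373, 0.07196833038330078, 80.0623550415039, 119.59573364257812, 24.15528678894043, array([279., 154.]))
low (0.8271211547851562, -0.296928955078125, 78.322509765625, 89.27405548095703, 24.1
[... 3559 characters left out ...]
3313980102539, 237.36805725097656, 48.156288146972656, array([416.,  22.]))
low (0.35428475952148436, 0.18380653381347656, 78.30702209472656, 93.7481689453125, 14.237462043762207, array([350.,   5.]))
low (0.3319933166503906, -0.09723526000976562, 88.79246520996094, 254.984375, 61.09321212768555, array([116.,  41.]))
low (0.28337530517578124, -0.14480908203125, -88.33483946323395, 117.49452209472656, 24.556325912475586, array([48.,  9.]))
bed (0.5902769775390625, 0.05303746795654297, -11.560287475585938, 328.2439270019531, 147.77980041503906, array([280., 227.]))
bed (0.41641644287109375, 0.3339715576171875, 41.668174743652344, 74.49478149414062, 73.6580810546875, array([490.,  41.]))
4.7833
```

View pics/both.png

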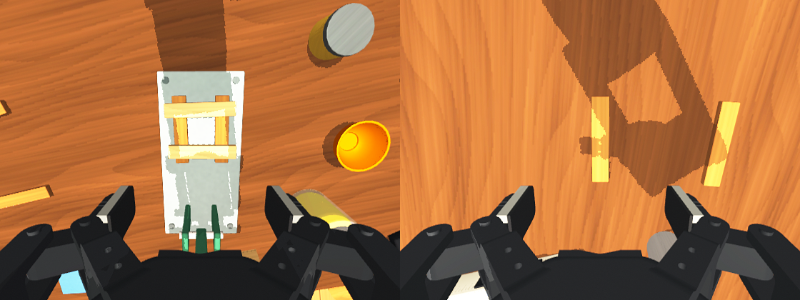

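The left panel shows the tower centred with the arm up and the hand clear. In the right panel the slat lies exactly under the hand (columns about 280, rows about 136–255), partly in shadow. I'll take the origin as (0.525, 0.0663) and yaw −11.6°, then pick this slat and place it on the left.

```bash
cat >> h.py <<'E'
YAW=np.radians(-11.6); O=np.array([.525,.0663])
def P(x,y,z):
    c,s=np.cos(YAW),np.sin(YAW); return [O[0]+c*x-s*y,O[1]+s*x+c*y,z]
def pick(x,y,ang):
    o=down(ang)
    robot.movep([x,y,.08],o)
    eoat.command_gripper(.06)
    print("hit",robot.servo_line([x,y,.003],o,v=.1,force_limit=15))
    eoat.command_gripper(.0)
    s=telemetry.sense(); print("grip",s["opening"],s["grasp_force"],s["tool_pos"],s["time"])
    robot.servo_line([x,y,.13],v=.2)
def place(px,py,z=.034+.003):
    o=down(YAW+np.pi)
    robot.movep(P(px,py,.13),o)
    robot.servo_line(P(px,py,z+.012),o,v=.12); robot.sleep(.15)
    hit=robot.servo_line(P(px,py,z-.001),o,v=.02,force_limit=4)
    print("hit",hit,telemetry.sense()["tool_pos"],telemetry.sense()["wrist_force"])
    eoat.command_gripper(.042); robot.sleep(.1)
    robot.servo_line(P(px,py,.13),o,v=.12); print("t",telemetry.sense()["time"])
E
python3 - <<'E'
from h import *
d=np.load("slat1.npz"); K,E=d["K"],d["E"]
e=toplane([(280,136),(280,255)],K,E,.012); m=e.mean(0); print(e,np.linalg.norm(e[0]-e[1]),m)
g=(m+[.4208,-.3252])/2; print(g)
pick(*g,np.radians(96.7))
place(0,.036)
robot.movep([.587,-.313,.16],down(np.radians(91.3))); robot.sleep(.15)
im,K,E=grab("wrist"); np.savez("slat2.npz",im=im,K=K,E=E)
top,_,_=grab("top")
cv2.imwrite("pics/c2.png",cv2.resize(np.hstack([im,cv2.resize(top[140:280,180:366],(558,420))]),(800,300)))
E
```

```text
[[ 0.4155 -0.2666]
 [ 0.4297 -0.3843]] 0.11851322586216508 [ 0.4226 -0.3254]
[ 0.4217 -0.3253]
hit False
grip 0.022199836270780215 59.26497995853424 [ 0.4221 -0.3257  0.0039] 6.9167
hit True [0.5321 0.1016 0.0379] [-1.2006  0.3183  4.8209]
t 12.2
```

View pics/c2.png

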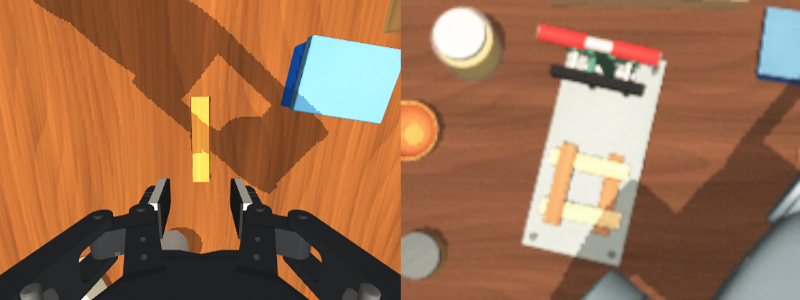

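The first slat lies on the left, straight above its bottom slat. The second is centred under the hand (column about 281, rows about 136–255).

```bash
python3 - <<'E'
from h import *
d=np.load("slat2.npz"); K,E=d["K"],d["E"]
e=toplane([(281,136),(281,255)],K,E,.012); m=e.mean(0); a=np.degrees(np.arctan2(*(e[0]-e[1])[::-1])); print(np.linalg.norm(e[0]-e[1]),m,a)
g=(m+[.587,-.3128])/2
pick(*g,np.radians(91.3))
place(0,-.036)
robot.movep([.44,-.05,.26],down(YAW+np.pi)); robot.sleep(.15)
im,K,E=grab("wrist"); np.savez("tower2.npz",im=im,K=K,E=E)
top,_,_=grab("top"); sc,_,_=grab("scene")
cv2.imwrite("pics/c3.png",cv2.resize(np.hstack([sc[140:290,220:370],top[140:290,180:330],cv2.resize(im[:,70:490],(150,150))]),None,fx=1.77,fy=1.77,interpolation=cv2.INTER_CUBIC))
E
```

```text
0.11842248750939113 [ 0.5892 -0.3125] 91.54950192040994
hit False
grip 0.021970458804275617 60.23692488670349 [ 0.5887 -0.3131  0.004 ] 16.075
hit True [0.5176 0.0311 0.038 ] [-0.0081  0.048   5.7138]
t 21.05
```

View pics/c3.png

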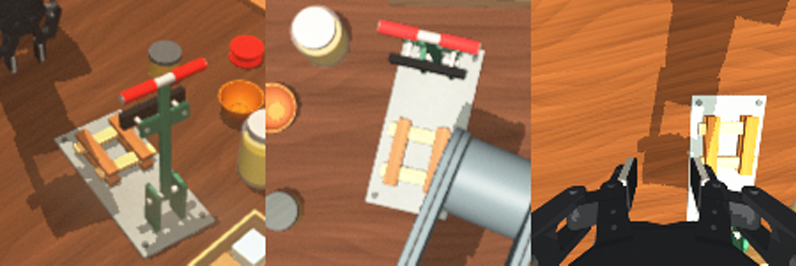

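Both slats now lie flat on the tower, parallel and above the bottom slats. Next is the handle: pinch its right grip from above, away from the jar, and start the arc with checks.

```bash
cat >> h.py <<'E'
SY=-.045
def hp(th):  # TCP for arm at th rad above level
    return P(.17-.25*np.cos(th),SY,.08+.25*np.sin(th)-robot.tcp_to_grasp)
OH=down(YAW+np.pi/2)
def rep(k): s=telemetry.sense(); print(k,s["opening"].round(4) if hasattr(s["opening"],"round") else s["opening"],s["grasp_force"],s["wrist_force"],s["torque"],s["tool_pos"],round(s["time"],2)); return s
E
python3 - <<'E'
from h import *
up=np.radians(85)
robot.movep(P(0,SY,.40),OH)
eoat.command_gripper(.06)
a=P(.148,SY,.375); robot.servo_line(a,OH,v=.2)
print(robot.servo_line(hp(up),OH,v=.1,force_limit=12)); rep("at")
eoat.command_gripper(0); rep("grip")
im,K,E=grab("wrist"); sc,Ks,Es=grab("scene")
for d in (80,72): robot.servo_line(hp(np.radians(d)),OH,v=.1); rep(d)
sc2,_,_=grab("scene")
cv2.imwrite("pics/c4.png",cv2.resize(np.hstack([sc[120:290,220:370],sc2[120:290,220:370],cv2.resize(im,(227,170))]),None,fx=1.5,fy=1.5,interpolation=cv2.INTER_CUBIC))
E
```

```text
False
at 0.059757226731785594 0.0 [-1.2333  0.8664 -0.1303] [-0.0088  0.0006 -0.0589] [ 0.6613 -0.0076  0.3114] 25.64
grip 0.01822894799655761 58.54265213012695 [ 1.5684 -0.1902  3.3474] [ 0.0186 -0.2153  0.0051] [ 0.6617 -0.0077  0.3112] 26.1
80 0.01812990772519063 59.80307757854462 [1.0245 0.2107 7.9013] [-0.0535 -0.4214 -0.0013] [ 0.6405 -0.0033  0.3089] 26.57
72 0.018166545646797084 61.16223335266113 [0.6689 0.0056 6.9849] [-0.1709 -0.7115 -0.0515] [0.6078 0.0034 0.3001] 27.07
```

View pics/c4.png

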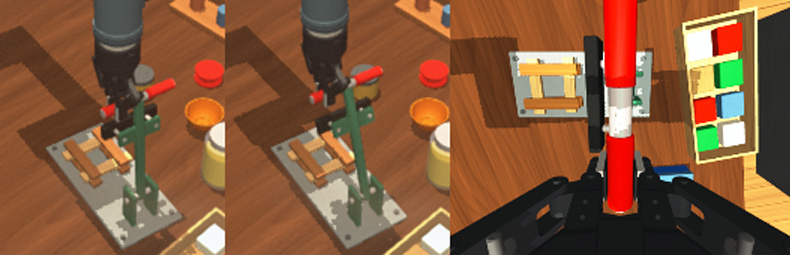

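The hand holds the right grip, the arm is following, and the tower is undisturbed. I'll continue the arc to level.

```bash
python3 - <<'E'
from h import *
for d in (63,54,45,36,27,18,10,5,2,0):
    robot.servo_line(hp(np.radians(d)),OH,v=.1 if d>10 else .05); s=rep(d)
    if s["opening"]<.014 or np.linalg.norm(s["wrist_force"])>60: print("STOP"); break
robot.sleep(.3); rep("end")
sc,Ks,Es=grab("scene"); top,_,_=grab("top"); im,K,E=grab("wrist")
np.savez("end.npz",sc=sc,Ks=Ks,Es=Es,im=im,K=K,E=E)
cv2.imwrite("pics/c5.png",np.hstack([cv2.resize(sc[150:290,220:360],(400,400),interpolation=cv2.INTER_CUBIC),cv2.resize(im[:,:],(400,300))if 0 else cv2.resize(im[:,70:490],(400,400))]))
E
```

```text
63 0.01804759829680802 62.08625078201294 [1.5017 0.3704 3.9558] [-0.0437 -0.4852  0.0373] [0.5719 0.0107 0.2841] 27.66
54 0.017915657453219585 61.789222955703735 [ 2.908  -0.5498 -2.3859] [-0.1492 -0.5622  0.0071] [0.5389 0.0175 0.2632] 28.2
45 0.01810640126381019 61.38393759727478 [ 4.8266 -2.2929 -0.4602] [-0.2902 -1.21    0.0382] [0.5103 0.0233 0.2386] 28.74
36 0.018191585067255853 61.42171919345856 [ 6.5332 -1.5853 -1.1612] [-0.2915 -1.1964 -0.0191] [0.485  0.0285 0.2081] 29.28
27 0.017902466844661676 62.39577233791351 [ 6.3924 -1.6106  1.6403] [-0.4178 -1.4202  0.0202] [0.4655 0.0325 0.1751] 29.82
18 0.01819347140722826 62.42519795894623 [ 7.0425 -1.3908  0.4759] [-0.2938 -1.1754 -0.0334] [0.4506 0.0356 0.1386] 30.37
10 0.018357487185355913 61.96676552295685 [ 7.0282 -2.089   1.4977] [-0.3578 -1.3591  0.0092] [0.4422 0.0373 0.1043] 31.22
5 0.018529719618888836 62.105501890182495 [ 6.8637 -2.1085  1.1608] [-0.3808 -1.3483  0.0113] [0.4394 0.0379 0.0825] 31.8
2 0.017994552168447506 61.77072286605835 [ 5.988  -2.7228  5.6835] [-0.3887 -1.3018 -0.0087] [0.4387 0.0381 0.0696] 32.21
0 0.018118527595016788 62.68537759780884 [ 7.4236 -2.4112  6.3847] [-0.2858 -1.0037  0.0206] [0.4386 0.0381 0.061 ] 32.53
end 0.01792721505311839 62.669745683670044 [ 7.0254 -2.5295  5.8774] [-0.3149 -1.0127  0.043 ] [0.4386 0.0381 0.0612] 32.83
```

View pics/c5.png

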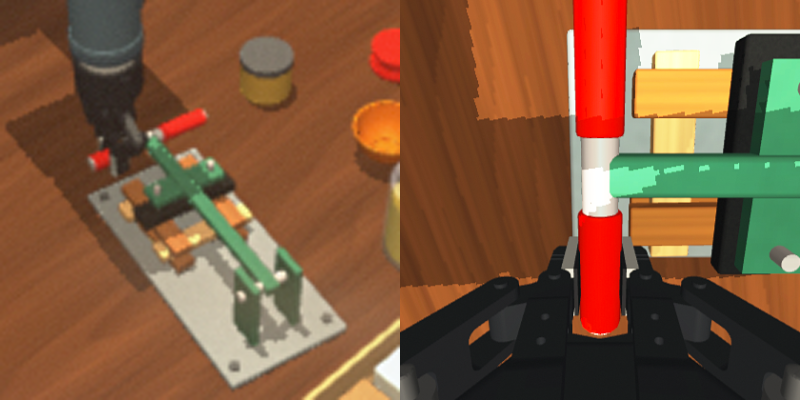

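Level and bearing: the black bar lies across both new slats, and the tower stands. Before handing in, I'll check the handle height numerically against the level prediction.

```bash
python3 - <<'E'
from h import *
d=np.load("end.npz")
for n,k,e in (("im","K","E"),("sc","Ks","Es")):
    im,K,E=d[n],d[k],d[e]; hsv=cv2.cvtColor(im,cv2.COLOR_BGR2HSV).astype(int)
    m=((hsv[...,0]<6)|(hsv[...,0]>174))&(hsv[...,1]>170)&(hsv[...,2]>110)
    for c in cv2.findContours(m.astype(np.uint8),cv2.RETR_EXTERNAL,cv2.CHAIN_APPROX_NONE)[0]:
        if cv2.contourArea(c)>25: print(n,cv2.minAreaRect(c),cv2.boundingRect(c))
    for dz in (-.01,0,.01):
        print(n,dz,proj([P(-.08,y,.08+dz) for y in (.074,.045,.016,-.016)],K,E).round(1).tolist())
E
```

```text
im ((279.5, 285.0), (130.0, 45.0), 90.0) (257, 220, 46, 131)
im ((280.0, 72.0), (144.0, 56.0), 90.0) (252, 0, 57, 145)
im -0.01 [[276.0, -16.2], [276.1, 68.4], [276.3, 142.7], [276.4, 215.0]]
im 0 [[275.7, -29.0], [275.9, 63.6], [276.1, 144.2], [276.2, 221.7]]
im 0.01 [[275.3, -44.5], [275.6, 58.0], [275.8, 145.9], [276.0, 229.6]]
sc ((330.11474609375, 307.7377014160156), (17.669090270996094, 20.485902786254883), 50.194427490234375) (318, 297, 25, 24)
sc ((377.5, 292.5), (15.55634880065918, 19.798988342285156), 45.0) (367, 282, 24, 23)
sc ((283.413818359375, 192.96554565429688), (6.040096759796143, 16.281999588012695), 66.80140686035156) (275, 188, 17, 11)
sc ((358.5, 169.0), (18.0, 19.0), 90.0) (349, 160, 20, 19)
sc -0.01 [[290.4, 191.9], [283.0, 195.1], [275.6, 198.4], [267.3, 202.0]]
sc 0 [[290.4, 189.8], [283.0, 193.0], [275.5, 196.3], [267.1, 199.9]]
sc 0.01 [[290.4, 187.7], [282.9, 190.9], [275.4, 194.2], [267.0, 197.8]]
```

```bash
python3 -c "
from h import *
rep('fin'); print(robot.finish_job())"
```

```text
fin 0.018320186704530027 62.67173945903778 [ 7.1316 -2.6413  6.0203] [-0.3762 -1.0241  0.0346] [0.4385 0.0381 0.0612] 32.98
the job is handed in; nothing more can be done
None
```

I laid both slats as the third layer, pressed the arm level with its bar on them, and handed the job in at about 33 s with the hand still gripping the handle; the verdict was not shown.

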